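# Free a sagging bolt and hold the sample pen's gate ajar

## Task

A colleague needs a hand into the sample pen, whose self-closing gate is shut with a barrel bolt that sags behind its keeper's bent lip. Take the bolt by its upright post and draw it gently to the left, unlifted, until you feel its toe stop against the lip; then lift it over the lip while pulling, without forcing it, until it is clear of the keeper. Swing the gate towards you by the post until its free edge stands 5 to 10 cm open, and finish there, still gripping the post and holding the gate still; leave everything else as it stands.

Things in the scene. Friction and masses are not known exactly. Their poses are not given: they have to be found in the camera images.
- keeper: Fixed steel keeper on the pen's right front stile; pen and keeper are placed anew each run, turned up to 0.3 rad about z. Axes as the pen's: x into the pen, y left along the shut gate to its hinge, z up. Origin on its floor, below the rod's axis, at the lip's inner face, 104 mm above the worktop. Floor runs 40 mm to -y; front plate 30 mm high, its inner face 10 mm to -x, bars the bolt.
- keeper_lip (a point): Middle of the top edge of the keeper's lip: the floor's left end, bent up 8 mm high, 4 mm thick (y = 0 to +4 mm from the keeper's origin). The keeper is open above and, over the lip, to the left.
- bolt: Steel barrel bolt on the gate's front: rod 12 mm thick, 172 mm long, in two straps. Slides along its axis (52 mm, +y unlocks, 1.2 N friction) and has 14 mm of upward play; 0.15 to 0.25 kg, it sags to the bottom of the play and drops back if not held up. Origin on the rod's axis under the post, 120 mm above the worktop when sagged. Turns with the gate; y to the hinge, x into the pen.
- bolt_post (a point): Grip point of the bolt's post, an upright round pin 13 mm thick on the rod, its top 204 mm above the worktop when sagged; this point is on its axis, 20 mm below the top. Gate, straps and pen all end below 155 mm. The post stands 20 mm in front of the gate's middle plane, 162 to 172 mm from the hinge along the gate before it is drawn.
- bolt_toe (a point): Middle of the underside of the toe, a tooth pointing down at the rod's right end: 8 mm long (y), 10 mm wide, 9 mm deep. Sagged it hangs 1 mm above the keeper's floor, so the lip stops it with this point 4 mm to -y of the keeper's origin; it starts 5 to 25 mm short of that. Lifted 7 to 14 mm it passes, and is clear of the keeper 8 mm to +y of the origin.
- gate (a joint): Gate angle, rad: 0 shut, growing as it swings out to -x of the pen (clockwise from above) about the upright hinge at its left edge, to 1.2. A spring shuts it: 0.3 N m at 0, 0.4 N m at 0.35 rad. Clear panel in an aluminium frame, 214 mm wide, 12 mm thick, 36 to 142 mm above the worktop. Free edge 5 cm open at 0.23 rad, 10 cm at 0.47 rad.
- gate_hinge (a point): Point on the hinge axis, at the height of the gate's top (142 mm).
- gate_edge (a point): Top of the gate's free edge, 218 mm from the hinge axis.
- tray_c (a point): Foam tray full of small bottles, 134 x 112 x 94 mm, standing in the pen; half-way up. Not to be handled.
- dish_c (a point): Bystander: petri dish 62 mm across, 14 mm high; its centre half-way up.
- tape_c (a point): Bystander: roll of tape 52 mm across, 19 mm high, lying flat; its centre half-way up.
- tweezers_c (a point): Bystander: steel forceps, 122 mm long, 8 mm high, lying; its centre half-way up.
- tips_c (a point): Bystander: pipette tip box 72 x 125 x 72 mm; its centre half-way up.
- cup_c (a point): Bystander: glass beaker 52 mm across, 68 mm high; its centre half-way up.
- clock_c (a point): Bystander: lab timer 62 x 62 x 18 mm; its centre half-way up.

How it is judged:
On the way, in this order (a step that is already met when the one before it is completed fails the run):
1. the unlifted bolt, drawn left, is stopped by the lip and pulls on it (contact force between bolt and keeper above 0.5 N and y of bolt_toe in the frame of keeper between -0.008 and 0 m and z of bolt_toe in the frame of keeper below 0.006 m), for 0.05 s.
2. the toe is over the lip and clear of the keeper, the gate still nearly shut (y of bolt_toe in the frame of keeper above 0.008 m and value of joint gate below 0.2 rad), for 0.05 s.
At the end, for the whole second after the job is handed in: The gate stands still (under 0.05 rad/s) between 0.20 and 0.52 rad, its free edge about 4.5 to 11 cm open, and the fingers hold the bolt with more than 1.5 N (value of joint gate between 0.2 and 0.52 rad and velocity of joint gate between -0.05 and 0.05 rad/s and contact force between the fingers and bolt above 1.5 N); the arm keeps its last pose, push and grip.
It fails at once if the bolt is forced against the keeper with more than 40 N (contact force between bolt and keeper above 40 N).
It fails at once if the gate is thrown wide open (over 0.8 rad) (value of joint gate above 0.8 rad).
It fails at once if a bystander or the tray in the pen is shifted by more than 2 cm (distance of any of dish_c, tape_c, tweezers_c, tips_c, cup_c, clock_c, tray_c from where it was at the start of the episode above 0.02 m).
It also fails if it takes over 35 s, if anything falls off the work surface, if the arm or the gripper's body presses on something with over 40 N, if the wrist force passes 120 N, or if a joint passes its speed limit or range.

## Robot

A 6-joint arm with a two-finger parallel gripper is mounted at the origin on a cart in front of the work surface, level with it; the furniture and walls round the work are solid. World frame = base frame: x ahead of the robot, y to its left, z up, the work surface at z = 0. Lengths are in m, angles in rad, forces in N, time in s.
With the tool pointing down it reaches from about 0.275 to 0.825 m from the base axis. Payload 4.9 kg.
Tool frame: the origin (TCP) lies midway between the tips of the shut fingers; the grasp point (between the pads) lies 19 mm behind it (robot.tcp_to_grasp is the distance from the TCP to the grasp point, in m); z points along the fingers, y is the line along which they close (so a half turn about z gives the same grasp; the last joint's range is limited). The gripper opens to 85 mm and grips with 20 to 120 N. Pads are 22 mm wide; open, the fingers measure 114 mm over their backs; the gripper's body (76 mm by 85 mm) begins 54 mm behind the grasp point. The pads swing forward as they close: fully open they stand 13 mm farther back than shut.
Start: joints at [1.009, 0.326, -0.193, 1.052, 0, 1.437], TCP at [0.228, 0.5, 0.231] pointing down, gripper open.
Joint ranges: [-2.65, 2.65], [-0.97, 1.79], [-1.3, 1.35], [-1.93, 2.1], [-1.47, 1.37], [-3.14, 3.14]. Speed limits (rad/s): [2.57, 2.57, 3.14, 3.14, 3.14, 3.14].

## Interface

Orientations are given as a unit quaternion [w, x, y, z].
In Python, from workcell import robot gives the robot as it stands.
- The arm moves only by the shell command python3 -m crank 'ROWS' [FORCE]. ROWS is JSON, one flat list of numbers, 7 for each row, row after row: the turn, a rotation vector about the tool's x, y, z in degrees, then the shift along the tool's x, y, z in m, then the closure, from 0 (fully open) to 1 (shut). A call has 1 to 20 rows; each row shifts and turns the commanded pose from where the row before left it, along the tool's axes as they then stand; what a row does not reach is not made up. A row lasts 1/12 s, in which the tool goes at most 41.7 mm and 7.16 degrees, less where a joint would pass 70% of its speed; a pose out of reach is approached as far as the arm can. A call with a gripper value outside its range is refused whole. The fingers move at their own pace and stop on an object; FORCE is the grip in N (left out, the last holds). Time passes only in rows, so rows that do not move let the fingers close. It gives the time, the measured TCP pose, the force, the opening and the grip force at its end, in the units of the state.
- robot.sense(): the state, without advancing time (a new reading comes with each control period).
- robot.camera(name): name is "scene" or "top" or "wrist"; returns a dict with "image" (400x640x3 uint8, blue, green, red), "fx", "fy", "cx", "cy" (pixels), "world_from_camera" (4x4, takes a point from camera to world coordinates); the wrist camera has in their place "mount" (4x4, takes a point from camera to tool coordinates, whose origin is the TCP and whose axes are the flange's). Camera axes: x right, y down, z forward; pixel columns grow to the right and rows downward; lengths in m; the calibration is good to about 2 mm. A picture is of the moment at which its call begins: read the wrist's pose just before it. There is no depth.
- robot.hand_in(): hands the job in; it is judged then, once.
The state is a dict: "time_s": time; "q": joint angles; "qd": joint speeds; "tau": joint torques, N m; "tool_pos": TCP position; "eef_rot": TCP orientation; "wrist_force": force on the tool from outside, world axes, zero at the start; "ft_torque": the same for the moment, N m; "gripper_width": opening from 0.0 (shut) to 1.0 (fully open); "grip_force": force on a finger pad.
Only numpy, scipy, OpenCV 4.12 (cv2) and the standard library are available. Lean on these libraries where they do the work, as an engineer would, in place of code of your own. Each camera call takes 0.05 s, during which the arm holds its last target. There are 200 camera calls.

## Working session

There is one attempt and no reset: what is moved stays moved. The work goes in short steps, Python scripts to look and compute and a shell command to move; the robot and the scene stay as the last step left them, time stands still between calls to the robot, and variables do not carry over. Pictures are saved under pics/ and viewed, at most 10 in all, crops included, and the job is handed in when it is done.

```bash
ls; mkdir -p pics
python3 - <<'E'
from workcell import robot
import cv2,numpy as np
s=robot.sense(); print({k:np.round(v,3).tolist() for k,v in s.items()})
for n in("scene","top"):
    c=robot.camera(n); cv2.imwrite(f"pics/{n}0.png",c["image"]); print(n,c["fx"],c["fy"],c["cx"],c["cy"],np.round(c["world_from_camera"],4).tolist())
E
```

```text
pics
{'time_s': 0.0, 'q': [1.009, 0.327, -0.194, 1.052, 0.0, 1.437], 'qd': [-0.001, 0.001, 0.0, -0.001, -0.0, 0.0], 'tau': [-0.001, -44.34, 26.244, 0.016, -0.0, 0.0], 'tool_pos': [0.228, 0.5, 0.23], 'eef_rot': [-0.0, 0.212, 0.977, -0.001], 'wrist_force': [-0.612, 0.112, -0.781], 'ft_torque': [-0.01, 0.042, -0.008], 'grip_force': 0.0, 'gripper_width': 1.0}
scene 506.1275485777218 506.1275485777218 312.4037740576174 201.81563498610052 [[0.766, -0.4563, 0.4528, -0.1452], [-0.6428, -0.554, 0.5291, -0.78], [0.0094, -0.6963, -0.7177, 1.2004], [0.0, 0.0, 0.0, 1.0]]
top 434.20979492136973 434.20979492136973 320.56568069718975 194.8805407745464 [[-0.0004, -0.9873, 0.1592, 0.2645], [-0.9999, -0.0022, -0.0163, 0.0328], [0.0164, -0.1592, -0.9871, 1.6488], [0.0, 0.0, 0.0, 1.0]]
```

View pics/scene0.png

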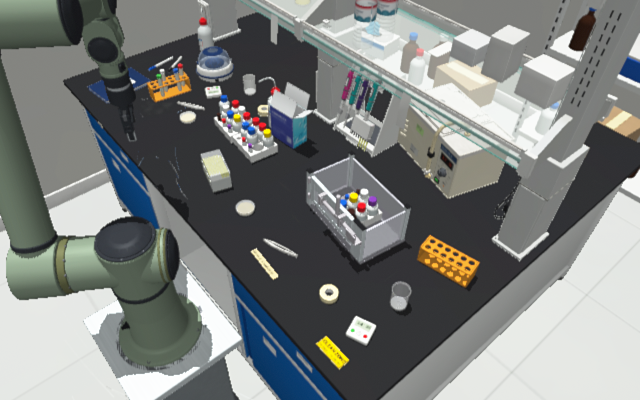

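View pics/top0.png

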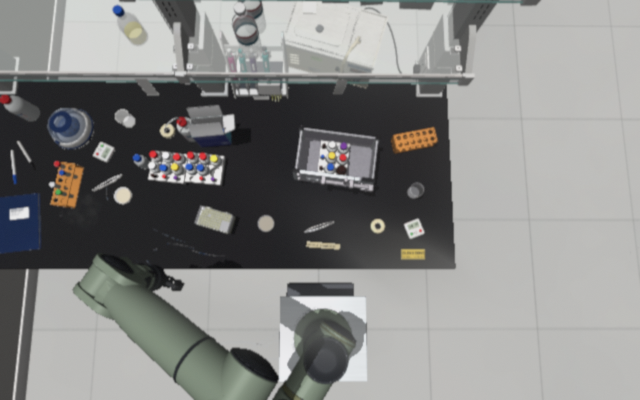

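The pen is at about (357,205) in the scene picture and (337,158) in the top one, with its gate facing the robot. I'll enlarge both crops.

Run:
```python
import cv2,numpy as np
a=cv2.imread("pics/scene0.png")[150:270,295:415]; b=cv2.imread("pics/top0.png")[120:200,285:390]
cv2.imwrite("pics/c1.png",cv2.resize(a,None,fx=5,fy=5,interpolation=cv2.INTER_CUBIC))
cv2.imwrite("pics/c2.png",cv2.resize(b,None,fx=7,fy=7,interpolation=cv2.INTER_CUBIC))
```

```text
(no output)
```

View pics/c1.png

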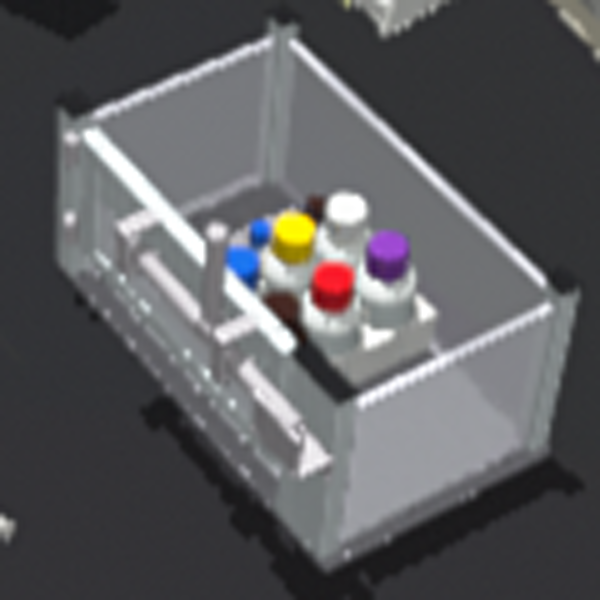

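View pics/c2.png

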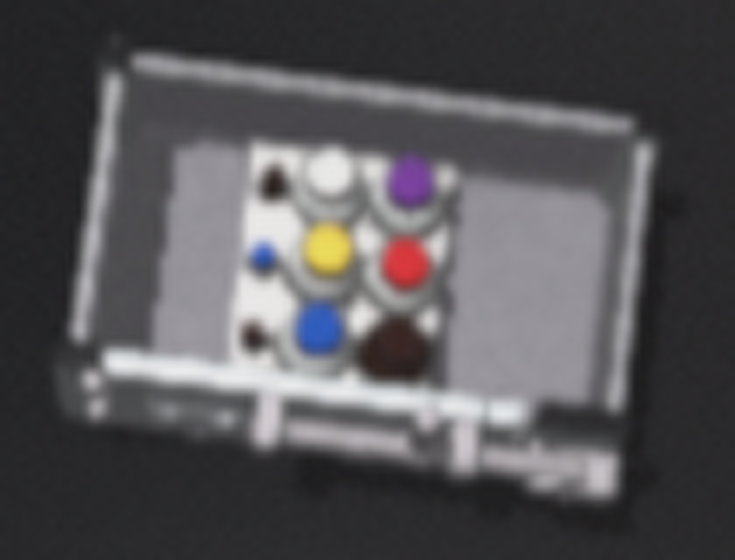

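The crops show the post's top at (216,232) in the scene crop and about (427,412) in the top crop. The gate's top rail runs (90,133)-(293,350) and (105,360)-(525,412) in them.

```bash
cat > h.py <<'E'
import numpy as np
K=dict(scene=(506.1275,312.404,201.816,np.array([[0.766,-0.4563,0.4528,-0.1452],[-0.6428,-0.554,0.5291,-0.78],[0.0094,-0.6963,-0.7177,1.2004]])),
 top=(434.21,320.566,194.881,np.array([[-0.0004,-0.9873,0.1592,0.2645],[-0.9999,-0.0022,-0.0163,0.0328],[0.0164,-0.1592,-0.9871,1.6488]])))
def ray(n,u,v):
    f,cx,cy,T=K[n]; d=T[:,:3]@[(u-cx)/f,(v-cy)/f,1]; return T[:,3],d
def at(n,u,v,z):
    o,d=ray(n,u,v); return o+d*(z-o[2])/d[2]
def tri(a,b):
    A=[];B=[]
    for n,u,v in(a,b):
        o,d=ray(n,u,v); d=d/np.linalg.norm(d); P=np.eye(3)-np.outer(d,d); A.append(P);B.append(P@o)
    return np.linalg.solve(sum(A),sum(B))
def sc(x,y): return "scene",295+(x+.5)/5-.5,150+(y+.5)/5-.5
def tp(x,y): return "top",285+(x+.5)/7-.5,120+(y+.5)/7-.5
E
python3 - <<'E'
from h import *
np.set_printoptions(precision=4,suppress=True)
print("post",at(*sc(216,232),.204),at(*tp(427,412),.204),tri(sc(216,232),tp(427,412)))
for n,a,b in(("hinge end",sc(90,133),tp(105,360)),("free end",sc(293,350),tp(525,412))):
    print(n,at(*a,.142),at(*b,.142),tri(a,b))
h=at(*tp(105,360),.142);f=at(*tp(525,412),.142);d=h-f;print(np.arctan2(-d[0],d[1]),np.linalg.norm(d))
h=at(*sc(90,133),.142);f=at(*sc(293,350),.142);d=h-f;print(np.arctan2(-d[0],d[1]),np.linalg.norm(d))
E
```

```text
post [ 0.5523 -0.073   0.204 ] [ 0.5543 -0.076   0.204 ] [ 0.5525 -0.075   0.2059]
hinge end [0.5933 0.0837 0.142 ] [0.5931 0.0823 0.142 ] [0.5925 0.0824 0.1434]
free end [ 0.5664 -0.1264  0.142 ] [ 0.5669 -0.1303  0.142 ] [ 0.5651 -0.1292  0.1458]
-0.12270481863565788 0.2142202112348734
-0.12716038773493754 0.2118099237179245
```

Both cameras agree on the post at (0.553,-0.0745) and the pen's yaw at about -0.124 rad. The post comes out 165 mm from the hinge and 20 mm in front of the gate, which matches the task. Next I turn the tool by -17.5° about z so its y lies along the pen's y, then fly over.

```bash
python3 -m crank '[0,0,-5.83,0,0,-0.007,0, 0,0,-5.83,0,0,-0.007,0, 0,0,-5.83,0,0,-0.007,0, 0,0,0,-0.011,-0.0147,0,0, 0,0,0,-0.0218,-0.0294,0,0, 0,0,0,-0.0218,-0.0294,0,0, 0,0,0,-0.0218,-0.0294,0,0, 0,0,0,-0.0218,-0.0294,0,0, 0,0,0,-0.0218,-0.0294,0,0, 0,0,0,-0.0218,-0.0294,0,0, 0,0,0,-0.0218,-0.0294,0,0, 0,0,0,-0.0218,-0.0294,0,0, 0,0,0,-0.0218,-0.0294,0,0, 0,0,0,-0.0218,-0.0294,0,0, 0,0,0,-0.0218,-0.0294,0,0, 0,0,0,-0.0218,-0.0294,0,0, 0,0,0,-0.0218,-0.0294,0,0, 0,0,0,-0.0218,-0.0294,0,0, 0,0,0,-0.0218,-0.0294,0,0, 0,0,0,-0.011,-0.0147,0,0]' 40
python3 -m crank '[0,0,0,0,0,0,0]'
cat >> h.py <<'E'
from scipy.spatial.transform import Rotation as Ro
def goal(s,p):
    R=Ro.from_quat(s["eef_rot"],scalar_first=True); a=R.as_matrix()[:,1]
    print("y-dir deg",np.degrees(np.arctan2(a[1],a[0])),"tilt z",R.as_matrix()[:,2],"shift tool mm",1000*R.inv().apply(np.array(p)-s["tool_pos"]))
E
python3 - <<'E'
from h import *
from workcell import robot
import cv2
np.set_printoptions(precision=4,suppress=True)
s=robot.sense();goal(s,[.553,-.0745,.165])
E
```

```text
time_s: 1.77
tool_pos: [0.5186, -0.0126, 0.2519]
eef_rot: [0.0, 0.063, 0.998, -0.001]
wrist_force: [1.6, -0.5, 0.1]
gripper_width: 1.002
grip_force: 0.0
time_s: 1.85
tool_pos: [0.5188, -0.0126, 0.2516]
eef_rot: [0.0, 0.064, 0.998, -0.001]
wrist_force: [0.9, -0.3, 0.2]
gripper_width: 0.999
grip_force: 0.0
y-dir deg 82.70219079616305 tilt z [ 0.0003 -0.0011 -1.    ] shift tool mm [-41.8035 -56.9839  86.7142]
```

```bash
python3 -m crank '[0,0,0,-0.021,-0.0285,0,0, 0,0,0,-0.021,-0.0285,0,0, 0,0,0,0,0,0,0]'
python3 - <<'E'
from h import *
from workcell import robot
import cv2
np.set_printoptions(precision=4,suppress=True)
s=robot.sense();goal(s,[.553,-.0745,.165])
c=robot.camera("wrist");cv2.imwrite("pics/w0.png",c["image"])
M=c["mount"];f,cx,cy=c["fx"],c["cx"],c["cy"];print(M,f,cx,cy)
T=np.eye(4);T[:3,:3]=Ro.from_quat(s["eef_rot"],scalar_first=True).as_matrix();T[:3,3]=s["tool_pos"]
W=np.linalg.inv(T@M)
for p in([.553,-.0745,.204],[.553,-.0745,.184],[.553,-.0745,.125]):
    q=W@[*p,1];print(p,cx+f*q[0]/q[2],cy+f*q[1]/q[2])
E
```

```text
time_s: 2.1
tool_pos: [0.554, -0.0746, 0.2517]
eef_rot: [0.001, 0.063, 0.998, -0.001]
wrist_force: [0.2, 0.5, 0.8]
gripper_width: 1.0
grip_force: 0.0
y-dir deg 82.76377257204581 tilt z [ 0.0014 -0.0022 -1.    ] shift tool mm [ 1.1468  0.1831 86.7379]
[[-0.0009 -0.962  -0.273   0.0692]
 [ 1.     -0.0013  0.0012 -0.    ]
 [-0.0015 -0.273   0.962  -0.1433]
 [ 0.      0.      0.      1.    ]] 284.7442691794852 324.2107086780197 204.09919807406777
[0.553, -0.0745, 0.204] 324.0680601505752 222.91494577592863
[0.553, -0.0745, 0.184] 324.0940515830908 214.22631602323094
[0.553, -0.0745, 0.125] 324.1498026325881 195.5893968339572
```

View pics/w0.png

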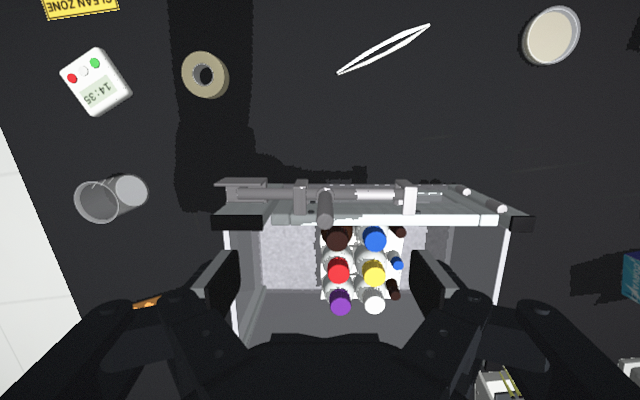

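In the wrist picture the post's top is at (325,220), against a predicted (324,223), and it lies between the fingers. I can descend and grip.

```bash
python3 -m crank '[0,0,0,0,0,0.02,0, 0,0,0,0,0,0.03,0, 0,0,0,0.001,0,0.025,0, 0,0,0,0,0,0.011,0, 0,0,0,0,0,0,0]' && python3 -m crank '[0,0,0,0,0,0,0.5, 0,0,0,0,0,0,0.7, 0,0,0,0,0,0,0.8, 0,0,0,0,0,0,0.9, 0,0,0,0,0,0,1, 0,0,0,0,0,0,1, 0,0,0,0,0,0,1, 0,0,0,0,0,0,1, 0,0,0,0,0,0,1, 0,0,0,0,0,0,1]' 30
```

```text
time_s: 2.57
tool_pos: [0.5475, -0.0685, 0.1631]
eef_rot: [-0.003, 0.061, 0.998, 0.001]
wrist_force: [-0.6, 0.2, -0.2]
gripper_width: 0.998
grip_force: 0.0
time_s: 3.4
tool_pos: [0.5513, -0.071, 0.167]
eef_rot: [0.001, 0.061, 0.998, -0.0]
wrist_force: [-0.5, -1.3, 5.6]
gripper_width: 0.14
grip_force: 29.4
```

```bash
python3 -m crank '[0,0,0,0,0,0.001,1, 0,0,0,0,0,0,1]'; python3 -m crank '[0,0,0,0,0.001,0,1, 0,0,0,0,0.001,0,1, 0,0,0,0,0.001,0,1, 0,0,0,0,0.001,0,1]';python3 -m crank '[0,0,0,0,0.001,0,1, 0,0,0,0,0.001,0,1, 0,0,0,0,0,0,1]'
```

```text
time_s: 3.57
tool_pos: [0.5515, -0.071, 0.1669]
eef_rot: [0.001, 0.061, 0.998, -0.0]
wrist_force: [-2.3, 0.0, 10.9]
gripper_width: 0.141
grip_force: 30.0
time_s: 3.9
tool_pos: [0.552, -0.0673, 0.1669]
eef_rot: [0.001, 0.061, 0.998, -0.001]
wrist_force: [-3.5, -0.0, 11.1]
gripper_width: 0.14
grip_force: 30.0
time_s: 4.15
tool_pos: [0.5522, -0.065, 0.1669]
eef_rot: [0.001, 0.061, 0.998, -0.0]
wrist_force: [-3.1, 0.1, 11.6]
gripper_width: 0.144
grip_force: 30.0
```

```bash
python3 -m crank '[0,0,0,0.0004,0,-0.0015,1, 0,0,0,0,0,0,1]'; for i in 1 2; do :; done; python3 -m crank '[0,0,0,0,0.001,0,1, 0,0,0,0,0.001,0,1, 0,0,0,0,0.001,0,1]';python3 -m crank '[0,0,0,0,0.001,0,1, 0,0,0,0,0.001,0,1]'
```

```text
time_s: 4.32
tool_pos: [0.5516, -0.0649, 0.167]
eef_rot: [0.001, 0.061, 0.998, -0.0]
wrist_force: [0.3, -1.1, 5.0]
gripper_width: 0.145
grip_force: 29.6
time_s: 4.57
tool_pos: [0.5521, -0.0619, 0.167]
eef_rot: [0.001, 0.061, 0.998, -0.0]
wrist_force: [2.0, -1.8, 3.4]
gripper_width: 0.141
grip_force: 29.7
time_s: 4.73
tool_pos: [0.5522, -0.0597, 0.167]
eef_rot: [0.0, 0.061, 0.998, -0.0]
wrist_force: [2.6, -1.5, 5.4]
gripper_width: 0.141
grip_force: 29.8
```

```bash
python3 -m crank '[0,0,0,0,0.001,0,1, 0,0,0,0,0.001,0,1]';python3 -m crank '[0,0,0,0,0.001,0,1, 0,0,0,0,0,0,1]'
```

```text
time_s: 4.9
tool_pos: [0.5523, -0.0582, 0.167]
eef_rot: [0.0, 0.061, 0.998, -0.001]
wrist_force: [1.4, -5.7, 3.6]
gripper_width: 0.14
grip_force: 29.8
time_s: 5.07
tool_pos: [0.5523, -0.0582, 0.167]
eef_rot: [0.0, 0.062, 0.998, -0.002]
wrist_force: [1.6, -6.1, 4.5]
gripper_width: 0.144
grip_force: 29.9
```

```bash
python3 -m crank '[0,0,0,0,0.001,0,1, 0,0,0,0,0.0005,0,1]' | sed -n '2p;4p'
```

```text
tool_pos: [0.5523, -0.0581, 0.167]
wrist_force: [0.7, -11.5, 3.6]
```

The bolt has stopped at y = -0.058 with about 10 N on the lip. I'll ease the pull slightly and lift about 10 mm.

```bash
python3 -m crank '[0,0,0,0,-0.001,0,1, 0,0,0,0,0,-0.0015,1, 0,0,0,0,0,-0.003,1, 0,0,0,0,0,-0.003,1]' | sed -n '2p;4p';python3 -m crank '[0,0,0,0,0,-0.003,1, 0,0,0,0,0,-0.001,1, 0,0,0,0,0,0,1]'
```

```text
tool_pos: [0.5511, -0.0579, 0.1726]
wrist_force: [1.9, -7.3, -4.8]
time_s: 5.82
tool_pos: [0.5517, -0.0559, 0.1778]
eef_rot: [-0.001, 0.061, 0.998, 0.0]
wrist_force: [1.4, -1.3, -1.0]
gripper_width: 0.141
grip_force: 29.7
```

```bash
python3 -m crank '[0,0,0,0,0.002,0,1, 0,0,0,0,0.002,0,1, 0,0,0,0,0.002,0,1]' | sed -n '2p;4p';python3 -m crank '[0,0,0,0,0.002,0,1, 0,0,0,0,0.002,0,1, 0,0,0,0,0.002,0,1, 0,0,0,0,0.002,0,1]' | sed -n '2p;4p'; python3 -m crank '[0,0,0,0,0.002,0,1, 0,0,0,0,0.002,0,1, 0,0,0,0,0.001,0,1, 0,0,0,0,0,0,1]'
```

```text
tool_pos: [0.5527, -0.0498, 0.178]
wrist_force: [1.9, -2.4, -1.6]
tool_pos: [0.5539, -0.042, 0.1783]
wrist_force: [1.5, -1.8, -1.8]
time_s: 6.73
tool_pos: [0.5546, -0.037, 0.1783]
eef_rot: [0.0, 0.061, 0.998, 0.0]
wrist_force: [2.4, 0.2, -2.0]
gripper_width: 0.143
grip_force: 29.7
```

The toe is now about 17 mm past the lip and still held up. I swing the gate about its hinge, which sits at about (-0.02, +0.128) in tool axes.

```bash
python3 -m crank '[0,0,1,0.0022,0.0004,0,1, 0,0,2,0.0045,0.0007,0,1, 0,0,2.5,0.0056,0.0009,0,1, 0,0,2.5,0.0056,0.0009,0,1]';python3 -m crank '[0,0,2.5,0.0056,0.0009,0,1, 0,0,2.5,0.0056,0.0009,0,1, 0,0,2.5,0.0056,0.0009,0,1, 0,0,2,0.0045,0.0007,0,1, 0,0,1.5,0.0034,0.0005,0,1, 0,0,1,0.0022,0.0004,0,1, 0,0,0,0,0,0,1, 0,0,0,0,0,0,1, 0,0,0,0,0,0,1]'
python3 - <<'E'
from h import *
from workcell import robot
import cv2
c=robot.camera("top");cv2.imwrite("pics/t1.png",cv2.resize(c["image"][120:200,285:390],None,fx=7,fy=7,interpolation=cv2.INTER_CUBIC))
c=robot.camera("scene");cv2.imwrite("pics/s1.png",cv2.resize(c["image"][150:270,295:415],None,fx=5,fy=5,interpolation=cv2.INTER_CUBIC))
p=robot.sense()["tool_pos"];y=np.array([.123,.9924]);x=np.array([.9924,-.123]);r=np.array(p[:2])-[.5935,.087]
print(p,r@x,r@y,np.arctan2(-(r@x),-(r@y))-np.arctan2(.02,.128))
E
```

```text
time_s: 7.07
tool_pos: [0.5375, -0.031, 0.1784]
eef_rot: [0.0, 0.132, 0.991, 0.001]
wrist_force: [3.3, 0.7, -2.0]
gripper_width: 0.142
grip_force: 29.7
time_s: 7.82
tool_pos: [0.5139, -0.0183, 0.1784]
eef_rot: [0.0, 0.234, 0.972, 0.0]
wrist_force: [3.4, -0.4, -1.2]
gripper_width: 0.138
grip_force: 29.7
[ 0.51385157 -0.01832314  0.17833836] -0.06608835667760538 -0.11431944232404548 0.36916603135273096
```

View pics/s1.png

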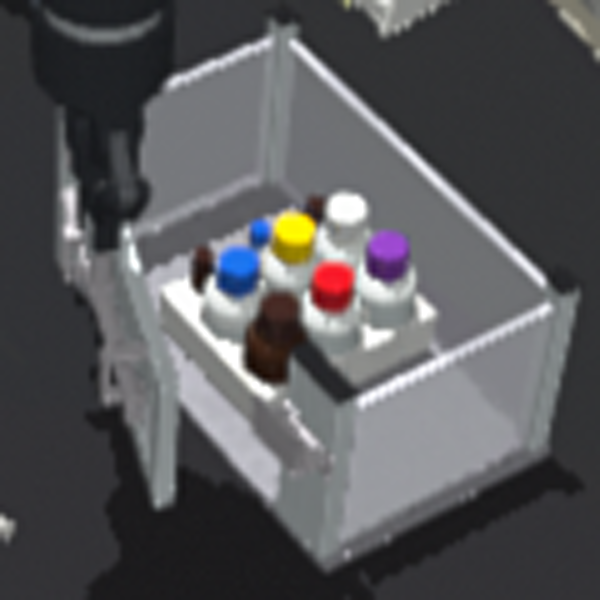

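The gate stands open, with the top corner of its free edge at about (166,405) in the crop. I'll compute the angle from that point.

Run:
```python
from h import *
from workcell import robot
p=at(*sc(166,405),.142);y=np.array([.123,.9924]);x=np.array([.9924,-.123]);r=p[:2]-[.5935,.087]
print(p,np.linalg.norm(r),np.arctan2(-(r@x),-(r@y)))
s=robot.sense();print(np.round(s["qd"],4),s["wrist_force"],s["grip_force"],s["time_s"])
```

```text
[ 0.48416758 -0.11163993  0.142     ] 0.22674082538882986 0.37984104518980244
[-0.0014 -0.0001  0.0007 -0.0013 -0.0012  0.0005] [ 3.71930757  0.16144288 -1.67074809] 29.74579006433487 7.9167
```

The gate is at about 0.37 rad, which is well within 0.20 to 0.52, it stands still, and the grip is 30 N.

```bash
python3 -c "
from workcell import robot
print(robot.hand_in())"
```

```text
the job is handed in; nothing more can be done
None
```

I handed the job in with the bolt drawn to the lip, lifted over it and clear of the keeper, and the gate held still at about 0.37 rad (free edge roughly 8 cm open) with a 30 N grip on the post; the hand-in gave no verdict.

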